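Stand the slumped books up in the desk rack

ROBOT

A 7-joint arm with a two-finger parallel gripper is mounted at the origin on the work surface. World frame = base frame: x ahead of the robot, y to its left, z up, the work surface at z = 0. Lengths are in mm, angles in rad, forces in N, time in s.
With the tool pointing down it reaches from about 425 to 875 mm from the base axis. Payload 9.9 kg.
Tool frame: the origin (TCP) lies between the finger pads; the fingertips stand 19 mm ahead of it and the grasp point (between the pads) is the TCP (bot.tip_extent is the z of the fingertips in the tool frame, in mm); z points along the fingers, y is the line along which they close (so a half turn about z gives the same grasp; the last joint's range is limited). The gripper opens to 85 mm and grips with 20 to 120 N. Pads are 22 mm wide; open, the fingers measure 114 mm over their backs; the gripper's body (76 mm by 85 mm) begins 54 mm behind the grasp point. The pads swing forward as they close: fully open they stand 13 mm farther back than shut.
Start: joints at [1.039, 0.576, 0.025, 1.437, -0.015, 1.129, -0.057], TCP at [292.269, -608.448, 250.289] pointing down, gripper open.
Joint ranges: [-2.76, 2.76], [-0.34, 2.15], [-1.52, 1.57], [0.19, 2.46], [-1.09, 4.23], [0.17, 1.99], [-2.82, 2.82]. Speed limits (rad/s): [2.22, 2.22, 3.01, 3.01, 3.14, 3.14, 3.14].

INTERFACE

Orientations are given as a unit quaternion [x, y, z, w].
In Python, from plant import bot, viewer, hand_in gives the robot as it stands.
- The arm moves only by the shell command python3 -m creep 'ROWS' [FORCE]. ROWS is text: rows parted by semicolons, each of 7 numbers parted by spaces: the shift along the world's x, y, z in cm, then the turn, a rotation vector about the world's x, y, z in rad, then the finger opening in cm, from 0 to 8.54. In form: tx ty tz ax ay az grip; .... A call has 1 to 5 rows; each row shifts and turns the commanded pose from where the row before left it; what a row does not reach is not made up. A row lasts 1/12 s, in which the tool goes at most 41.7 mm and 7.16 degrees, less where a joint would pass 70% of its speed; a pose out of reach is approached as far as the arm can. A call with a gripper value outside its range is refused whole. The fingers move at their own pace and stop on an object; FORCE is the grip in N (left out, the last holds). Time passes only in rows, so rows that do not move let the fingers close. It gives the time, the measured TCP pose, the force, the opening and the grip force at its end, in the units of the state.
- bot.observe(): the state, without advancing time (a new reading comes with each control period).
- viewer.capture(name): name is "scene" or "top" or "wrist"; returns a dict with "frame" (400x640x3 uint8, red, green, blue), "range_z" (400x640 float32, mm along the optical axis (not along the pixel's ray), 0 where there is no reading), "fov_y" (degrees; the focal length in pixels is half the picture's height over the tangent of half this angle, whatever the lens; pixels are square), "cx", "cy" (the principal point, pixels), "k1" (the pictures are not rectified: a ray, as slopes to the right and down, at radius r is drawn at 1 + k1 r^2 times it, then the intrinsics apply), "position" and "attitude" of the camera in the world. Camera axes: x right, y up, looking along -z (the intrinsics and any distortion apply to the point x, -y, -z); pixel columns grow to the right and rows downward; lengths in mm; the calibration is good to about 2 mm. A picture is of the moment at which its call begins.
- hand_in(): hands the job in; it is judged then, once.
The state is a dict: "t": time; "q": joint angles; "joint_vel": joint speeds; "joint_torque": joint torques, N m; "tcp_pos": TCP position; "tool_rot": TCP orientation; "contact_force": force on the tool from outside, world axes, zero at the start; "ft_torque": the same for the moment, N m; "width": finger opening in mm; "grasp_force": force on a finger pad.
Only numpy, scipy, OpenCV 4.12 (cv2) and the standard library are available. Lean on these libraries where they do the work, as an engineer would, in place of code of your own. Each camera call takes 0.05 s, during which the arm holds its last target. There are 200 camera calls.

TASK

The two outer books in the desk rack have slumped outwards over the low rack ends. With the closed fingertips, gently push each one by the upper part of its outer cover until it stands upright on the rack again, up against the middle books. Do not grip or lift the books, leave the mug, the pot and the tin where they are, and finish clear of everything.

Things in the scene. Friction and masses are not known exactly. Their poses are not given: they have to be found in the camera images.
- rack: Wooden desk book rack, fixed: base board 170 (x) by 330 (y) by 12 mm, three tightly packed middle books that do not move. Origin: centre of the board's underside, on the desk; y along the row (+: left), z up. The middle books' outer faces are upright planes at rack y = +50 and -50 mm, 135 mm deep, centred at rack x = 0; the tallest one's top is 190 mm above the desk.
- end_left: Low wooden end board of the rack on its left (+y) side, fixed: 150 mm (x) by 12 mm (y) by 70 mm tall, its top 82 mm above the desk. Origin: centre of its underside, on the base board, at rack y = +114 to +128 mm.
- end_right: Low wooden end board on the right (-y) side, fixed, same size as the left one; origin: centre of its underside, at rack y = -108 to -122 mm.
- book_left: Thicker brick-brown hardback, loose, 175 mm tall (z), 135 deep (x, spine to -x), 30 thick (y), about 0.35 kg. Origin: centre of its underside; z up the book. Slumped to the left (+y): on its outer lower edge, foot within 3 mm of the middle books, top 0.38-0.65 rad out over the end board. Pushed high on its outer cover it pivots up about its foot; under 0.13 rad from vertical it settles and stays.
- book_right: Thinner dark blue hardback, loose, 165 mm tall (z), 125 deep (x, spine to -x), 24 thick (y), about 0.27 kg. Origin: centre of its underside; z up the book. Slumped to the right (-y): on its outer lower edge, foot within 3 mm of the middle books, top 0.38-0.65 rad out over the end board. Pushed high on its outer cover it pivots up about its foot; under 0.13 rad from vertical it settles and stays.
- mug: White ceramic mug, 84 mm wide without its handle, 90 mm tall, beside the rack. Origin: centre of its underside. Leave alone.
- pen_pot: Empty reddish-brown round pot, 76 mm wide, 100 mm tall, beside the rack. Origin: centre of its underside. Leave alone.
- tin: Flat round aluminium tin, 72 mm wide, 42 mm tall, beside the rack. Origin: centre of its underside. Leave alone.
Mind the look-alikes: they are no part of the job. There is more than one size of the book_left; the one meant has the size given above.

How it is judged:
By the outcome, as a careful person would: the job done as asked, in the order asked, and still so for the second after the job is handed in, with the robot touching nothing.
It also fails if it takes over 53 s, if anything falls off the work surface, if the arm or the gripper's body presses on something with over 40 N, if the wrist force passes 120 N, or if a joint passes its speed limit or range.

## Working session

There is one attempt and no reset: what is moved stays moved. The work goes in short steps, Python scripts to look and compute and a shell command to move; the robot and the scene stay as the last step left them, time stands still between calls to the robot, and variables do not carry over. Pictures are saved under pics/ and viewed, at most 10 in all, crops included, and the job is handed in when it is done.

```bash
ls; mkdir -p pics; cat > h.py <<'E'
import numpy as np, cv2
from scipy.spatial.transform import Rotation as R
from plant import bot, viewer, hand_in
def pts(c):
    h,w=c['range_z'].shape; f=h/2/np.tan(np.radians(c['fov_y'])/2)
    u,v=np.meshgrid(np.arange(w),np.arange(h))
    K=np.array([[f,0,c['cx']],[0,f,c['cy']],[0,0,1.]])
    p=cv2.undistortPoints(np.stack([u,v],-1).reshape(-1,1,2).astype(float),K,np.array([c['k1'],0,0,0,0.])).reshape(h,w,2)
    z=c['range_z']; P=np.stack([p[...,0]*z,-p[...,1]*z,-z],-1)
    a=np.array(c['attitude'])
    M=R.from_quat(a).as_matrix() if a.size==4 else a.reshape(3,3)
    W=P@M.T+np.array(c['position']); W[z==0]=np.nan
    return W
def save(c,n): cv2.imwrite('pics/'+n,c['frame'][...,::-1])
E
python3 - <<'E'
from h import *
for n in ('scene','top'):
    c=viewer.capture(n); save(c,n+'0.png'); np.savez(n+'0.npz',W=pts(c),f=c['frame'])
    print(n,c['position'],c['attitude'],c['fov_y'],c['k1'],(c['range_z']>0).mean())
print(bot.observe(), bot.tip_extent)
E
```

```text
pics
scene [1492.83379831  199.77572355  876.09263078] [0.26098086 0.3264368  0.69486529 0.58522665] 42.636374421963616 0.051374273550344136 0.99605078125
top [ 456.75120098   -1.16383678 1030.78486962] [ 0.04691597 -0.02625938 -0.70086581  0.71126398] 49.728417034084345 -0.11861639174143279 0.99619921875
{'t': 0.1, 'q': array([ 1.0392115 ,  0.57645148,  0.02479609,  1.43780693, -0.01500984,
        1.1289808 , -0.05646889]), 'joint_vel': array([-0.00011387, -0.00247315,  0.00087197, -0.00160643,  0.00085298,
        0.00083959, -0.00065438]), 'joint_torque': array([ 5.47888732e-03, -7.67302823e+01,  2.25782767e+00, -2.86606872e+01,
        1.58791785e-02,  8.64850619e-03,  9.16246492e-07]), 'tcp_pos': array([ 292.13512611, -608.10471576,  249.5314066 ]), 'tool_rot': array([ 9.75028964e-01,  2.22076527e-01, -1.80850114e-04, -7.08993721e-04]), 'contact_force': array([ 0.29273575, -0.7229674 , -0.26788224]), 'ft_torque': array([-0.00038165, -0.00285502, -0.00324846]), 'grasp_force': 0.0, 'width': 85.51940711928329} 19.0
```

View pics/scene0.png

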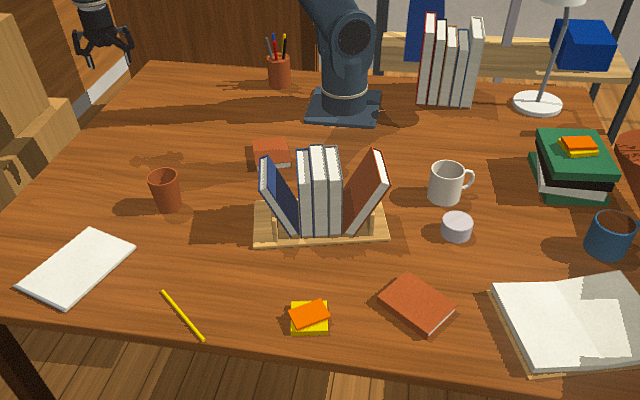

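View pics/top0.png

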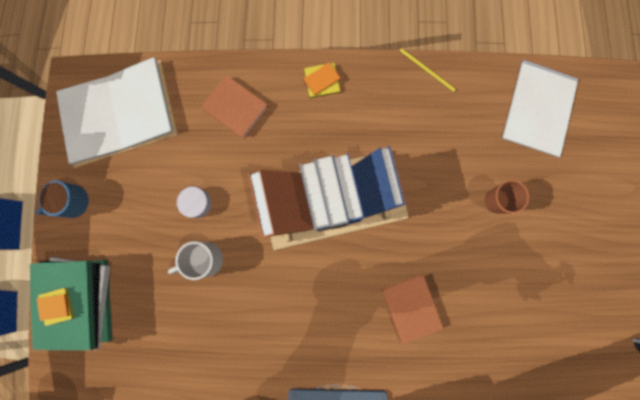

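The scene view shows the rack, with the brown book slumped right at (370,190) and the blue book slumped left at (278,195). In the top view the brown book is at (285,200) and the blue one at (375,185). 

Candidates for book_left, by top-view pixel:
- Leaning brown book in the rack, (285,200).
- Flat brown book, (235,105).
- Flat brown book, (413,308).

I choose the leaning one. For book_right the only candidate is the leaning blue book at (375,185). The other blue items lie on the floor or shelf.

```bash
python3 - <<'E'
from h import *
d=np.load('top0.npz');W=d['W'];f=d['f']
cv2.imwrite('pics/crop.png',cv2.resize(f[130:260,150:540][...,::-1],None,fx=2,fy=2))
hsv=cv2.cvtColor(f,cv2.COLOR_RGB2HSV)
def med(n,u,v,r=3):
    print(n,np.nanmedian(W[v-r:v+r+1,u-r:u+r+1].reshape(-1,3),0).round(1))
for n,u,v in [('desk',460,300),('tin',192,200),('mugin',199,260),('potin',512,198),('flat1',235,105),('flat2',413,308),('mid',332,195)]: med(n,u,v)
# middle book tops z 150..200; row direction
roi=np.zeros(f.shape[:2],bool);roi[140:250,240:415]=1
Z=W[...,2]
def plane(m):
    P=W[m];P=P[~np.isnan(P).any(1)]
    for _ in range(5):
        c=P.mean(0);n=np.linalg.svd(P-c,full_matrices=False)[2][2];n*=np.sign(n[2]);r=(P-c)@n
        P=P[abs(r)<max(3,2*r.std())] if _<4 else P
    return c,n,r.std(),P
for nm,(u0,u1,v0,v1) in {'brown':(280,298,180,220),'blue':(366,380,168,205)}.items():
    m=np.zeros_like(roi);m[v0:v1,u0:u1]=1
    c,n,s,P=plane(m);print(nm,c.round(1),n.round(3),'std',s.round(2),'tilt from vert',np.pi/2-np.arccos(n[2]),'yaw of normal',np.arctan2(n[1],n[0]),len(P))
# rack board / low end: front strip
for nm,lo,hi in [('board',8,20),('high',120,215),('end',76,90)]:
    m=roi&(Z>lo)&(Z<hi); P=W[m]
    rc=cv2.minAreaRect(P[:,:2].astype(np.float32)); print(nm,m.sum(),cv2.boxPoints(rc).round(1).tolist())
for nm,(u0,u1,v0,v1) in {'mug':(165,225,235,285),'pot':(480,535,175,220),'tin':(170,215,180,220)}.items():
    m=np.zeros_like(roi);m[v0:v1,u0:u1]=1;m&=Z>25;m2=m&(Z>np.nanpercentile(Z[m],95)-8)
    P=W[m2];print(nm,P[:,2].max().round(1),P[:,:2].min(0).round(1),P[:,:2].max(0).round(1))
E
```

```text
desk [ 326.8 -287.4   -1.1]
tin [552.  348.7  41. ]
mugin [410.7 338.5   4.3]
potin [ 568.  -405.7   30.3]
flat1 [789.8 260.8  20.8]
flat2 [ 310.6 -171.8   20.7]
mid [551.9  16.2 185.3]
brown [550.1 111.6 106. ] [ 0.217 -0.86   0.461] std 0.88 tilt from vert 0.4789557890563225 yaw of normal -1.323340260537397 718
blue [580.8 -68.9 110. ] [-0.226  0.894  0.386] std 0.75 tilt from vert 0.39662318540379093 yaw of normal 1.818570064507008 517
board 1291 [[439.8999938964844, 156.39999389648438], [520.7000122070312, -162.0], [685.4000244140625, -120.19999694824219], [604.5999755859375, 198.1999969482422]]
high 6847 [[461.8999938964844, 161.3000030517578], [521.0999755859375, -132.5], [660.0999755859375, -104.5], [600.9000244140625, 189.3000030517578]]
end 503 [[459.5, 122.0], [518.5, -110.9000015258789], [664.5999755859375, -73.9000015258789], [605.5999755859375, 159.0]]
mug 93.1 [372.2 280.1] [454.1 364.4]
pot 102.9 [ 527.2 -416.4] [ 600.8 -338.6]
tin 47.2 [514.2 313.8] [585.6 383.9]
```

View pics/crop.png

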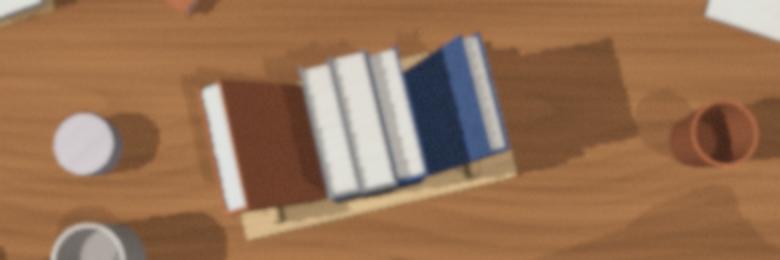

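Close crop confirms the choice. The brown book at about (265,145) leans out of the rack's left end and the blue one at about (450,105) leans out of the right. Rack fit: 329 x 170 mm, yaw 0.248, centre (563,18). The tilts are 0.48 (brown) and 0.40 (blue), and all measured heights fit the given sizes.

I'll do the blue book first, with the tool tilted 0.6 rad.

```bash
for i in 1; do python3 -m creep '2.1 2.9 0 0 0 .09 0;2.1 2.9 0 0 0 .09 0;2.1 2.9 0 0 0 .09 0;2.1 2.9 0 0 0 .09 0;2.1 2.9 0 0 0 .09 0' 40; python3 -m creep '2.1 2.9 0 0 0 .09 0;2.1 2.9 0 0 0 .09 0;2.1 2.9 0 0 0 .09 0;2.1 2.9 0 0 0 .09 0;2.1 2.9 0 0 0 .09 0'; done
```

```text
t: 0.52
tcp_pos: [397.8, -461.9, 250.0]
tool_rot: [0.9, 0.436, -0.0, -0.0]
contact_force: [1.2, -0.4, 0.0]
width: 25.5
grasp_force: 0.0
t: 0.93
tcp_pos: [502.8, -316.9, 250.1]
tool_rot: [0.78, 0.626, -0.0, -0.0]
contact_force: [0.3, -1.7, 0.4]
width: -0.1
grasp_force: 0.0
```

```bash
python3 -m creep '2.1 2.5 0 0 0 .0935 0;2.1 2.5 0 0 0 .0935 0;2.1 2.5 0 0 0 .0935 0;2.1 2.5 0 0 0 .0935 0;2.1 2.5 0 0 0 .0935 0'; python3 -m creep '.1 -.2 -1 .116 .0295 0 0;.1 -.2 -1 .116 .0295 0 0;.1 -.2 -1 .116 .0295 0 0;.1 -.2 -1 .116 .0295 0 0;.1 -.2 -1 .116 .0295 0 0'
```

```text
t: 1.35
tcp_pos: [607.9, -192.1, 250.0]
tool_rot: [0.614, 0.789, -0.0, -0.0]
contact_force: [0.8, -0.9, -0.6]
width: 0.1
grasp_force: 0.0
t: 1.77
tcp_pos: [612.6, -204.3, 200.5]
tool_rot: [0.588, 0.752, 0.183, -0.234]
contact_force: [0.7, 0.4, -0.2]
width: -0.1
grasp_force: 0.0
```

```bash
cat >> h.py <<'E'
c_,s_=np.cos(.248),np.sin(.248)
def rk(p):
    d=np.array(p[:2])-[562.65,18.1]; return np.array([c_*d[0]+s_*d[1],-s_*d[0]+c_*d[1],p[2]])
def st():
    o=bot.observe(); M=R.from_quat(o['tool_rot']).as_matrix()
    Rz=R.from_euler('z',-.248).as_matrix()
    print('t',o['t'],'rack tcp',rk(o['tcp_pos']).round(1),'rack tool x',(Rz@M[:,0]).round(2),'z',(Rz@M[:,2]).round(2),'q',o['q'].round(2),'F',o['contact_force'].round(1))
E
python3 -c "from h import *; st()"
```

```text
t 1.7667 rack tcp [  -6.2 -227.8  200.5] rack tool x [0.   0.82 0.57] z [ 0.    0.57 -0.82] q [ 0.73  0.85 -0.52  1.26 -0.13  1.44  0.57] F [ 0.7  0.4 -0.2]
```

```bash
python3 -m creep '.3 .1 -2.5 0 0 0 0;.3 .1 -2.5 0 0 0 0;-.5 1.9 0 0 0 0 0;-.5 1.9 0 0 0 0 0;-.4 1.5 0 0 0 0 0'; python3 -c "
from h import *; st(); c=viewer.capture('scene'); cv2.imwrite('pics/s1.png',cv2.resize(c['frame'][110:270,200:440][...,::-1],None,fx=3,fy=3))"
```

```text
t: 2.18
tcp_pos: [603.5, -147.0, 149.1]
tool_rot: [0.588, 0.753, 0.18, -0.234]
contact_force: [0.4, 0.7, 0.7]
width: 0.2
grasp_force: 0.0
t 2.1833 rack tcp [  -0.9 -170.1  149.1] rack tool x [0.   0.82 0.57] z [-0.    0.57 -0.82] q [ 0.69  0.85 -0.54  1.42 -0.13  1.26  0.56] F [0.4 0.7 0.7]
```

View pics/s1.png

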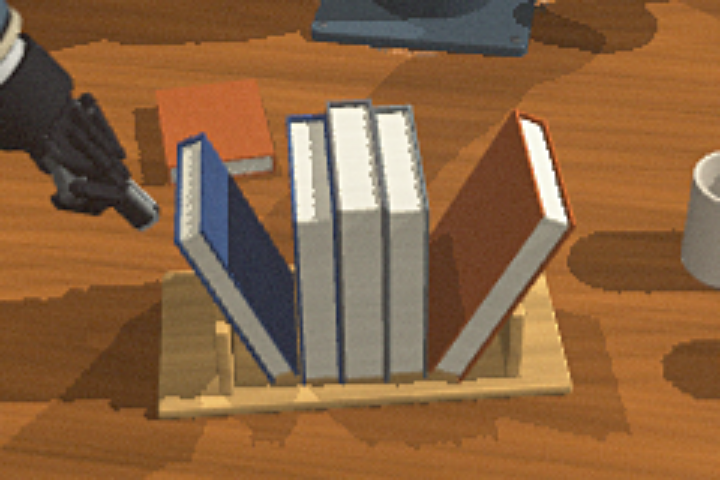

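The picture shows the closed fingertips at (150,220), next to the upper outer cover of the blue book at (185,200). I'll start pushing in 5 mm rows.

```bash
python3 -m creep '-.12 .48 .05 0 0 0 0;-.12 .48 .05 0 0 0 0;-.12 .48 .05 0 0 0 0;-.12 .48 .05 0 0 0 0;-.12 .48 .05 0 0 0 0';python3 -m creep '-.12 .48 .1 0 0 0 0;-.12 .48 .1 0 0 0 0;-.12 .48 .1 0 0 0 0;-.12 .48 .1 0 0 0 0;-.12 .48 .1 0 0 0 0'; python3 -c "from h import *; st()"
```

```text
t: 2.65
tcp_pos: [598.2, -124.5, 152.8]
tool_rot: [0.589, 0.753, 0.18, -0.233]
contact_force: [-1.2, -2.0, 0.3]
width: -0.2
grasp_force: 0.0
t: 3.07
tcp_pos: [592.2, -100.0, 158.0]
tool_rot: [0.588, 0.753, 0.18, -0.233]
contact_force: [0.7, 0.6, 0.0]
width: -0.2
grasp_force: 0.1
t 3.0667 rack tcp [  -0.4 -121.7  158. ] rack tool x [0.   0.83 0.56] z [-0.    0.56 -0.83] q [ 0.66  0.8  -0.55  1.51 -0.16  1.19  0.52] F [0.7 0.6 0. ]
```

```bash
python3 -m creep '-.1 .39 .06 0 0 0 0;-.1 .39 .06 0 0 0 0;-.1 .39 .06 0 0 0 0;-.1 .39 .06 0 0 0 0;-.1 .39 .06 0 0 0 0'; python3 -c "
from h import *; st(); c=viewer.capture('scene'); cv2.imwrite('pics/s2.png',cv2.resize(c['frame'][110:270,200:440][...,::-1],None,fx=3,fy=3))"
```

```text
t: 3.48
tcp_pos: [587.2, -80.6, 160.8]
tool_rot: [0.588, 0.753, 0.18, -0.233]
contact_force: [0.4, 0.6, 0.2]
width: 0.1
grasp_force: 0.0
t 3.4833 rack tcp [  -0.5 -101.7  160.8] rack tool x [0.   0.83 0.56] z [-0.    0.56 -0.83] q [ 0.64  0.78 -0.56  1.55 -0.17  1.16  0.5 ] F [0.4 0.6 0.2]
```

View pics/s2.png

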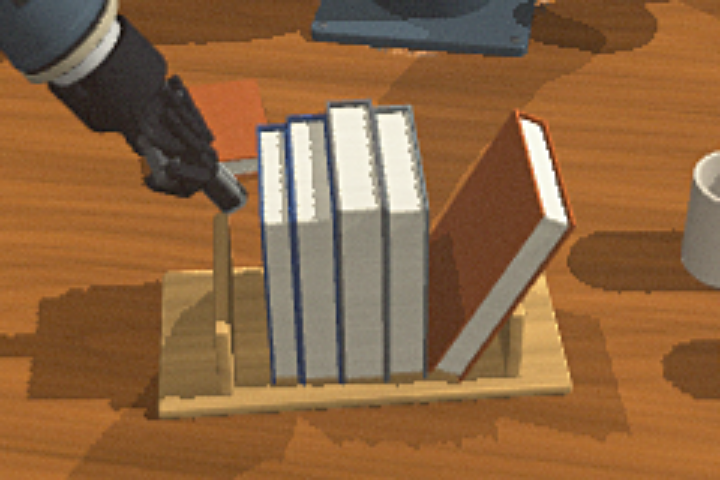

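Blue now stands upright, its cover edge at (262,130), and the fingertip at (235,205) is just short of it. A few more millimetres will seat it against the middle books.

```bash
python3 -m creep '-.07 .27 .02 0 0 0 0;-.07 .27 .02 0 0 0 0;-.05 .2 0 0 0 0 0;0 0 0 0 0 0 0'; python3 -c "from h import *; st()"
```

```text
t: 3.87
tcp_pos: [585.2, -73.0, 161.3]
tool_rot: [0.588, 0.753, 0.18, -0.233]
contact_force: [-0.4, 0.7, -0.3]
width: 0.1
grasp_force: 0.0
t 3.8667 rack tcp [ -0.5 -93.9 161.3] rack tool x [0.   0.83 0.56] z [-0.    0.56 -0.83] q [ 0.64  0.78 -0.56  1.56 -0.17  1.15  0.5 ] F [-0.4  0.7 -0.3]
```

```bash
python3 -m creep '-.05 .2 0 0 0 0 0;-.05 .2 0 0 0 0 0;0 0 0 0 0 0 0'; python3 -c "
from h import *; st()
c=viewer.capture('top');W=pts(c);np.savez('t2.npz',W=W,f=c['frame'])
c=viewer.capture('scene');W=pts(c)
v=slice(150,235);
for r in (200,215,230):
    print(r,[tuple(rk(W[r,u])[1:].round(0)) for u in range(280,320,4)])
cv2.imwrite('pics/s3.png',cv2.resize(c['frame'][130:250,260:360][...,::-1],None,fx=5,fy=5))"
```

```text
t: 4.12
tcp_pos: [584.7, -71.0, 161.1]
tool_rot: [0.589, 0.753, 0.18, -0.232]
contact_force: [0.6, -3.7, 1.0]
width: 0.3
grasp_force: 2.2
t 4.1167 rack tcp [ -0.5 -91.7 161.1] rack tool x [0.   0.83 0.56] z [ 0.    0.56 -0.83] q [ 0.63  0.78 -0.56  1.56 -0.17  1.14  0.5 ] F [ 0.6 -3.7  1. ]
200 [(np.float64(-97.0), np.float64(10.0)), (np.float64(-87.0), np.float64(12.0)), (np.float64(-73.0), np.float64(130.0)), (np.float64(-64.0), np.float64(127.0)), (np.float64(-55.0), np.float64(125.0)), (np.float64(-46.0), np.float64(127.0)), (np.float64(-37.0), np.float64(126.0)), (np.float64(-28.0), np.float64(129.0)), (np.float64(-19.0), np.float64(130.0)), (np.float64(-10.0), np.float64(126.0))]
215 [(np.float64(-98.0), np.float64(13.0)), (np.float64(-88.0), np.float64(10.0)), (np.float64(-78.0), np.float64(14.0)), (np.float64(-66.0), np.float64(79.0)), (np.float64(-57.0), np.float64(79.0)), (np.float64(-48.0), np.float64(86.0)), (np.float64(-39.0), np.float64(83.0)), (np.float64(-29.0), np.float64(80.0)), (np.float64(-20.0), np.float64(83.0)), (np.float64(-11.0), np.float64(81.0))]
230 [(np.float64(-98.0), np.float64(12.0)), (np.float64(-89.0), np.float64(12.0)), (np.float64(-79.0), np.float64(14.0)), (np.float64(-69.0), np.float64(30.0)), (np.float64(-59.0), np.float64(31.0)), (np.float64(-50.0), np.float64(37.0)), (np.float64(-40.0), np.float64(35.0)), (np.float64(-31.0), np.float64(30.0)), (np.float64(-21.0), np.float64(32.0)), (np.float64(-12.0), np.float64(32.0))]
```

View pics/s3.png

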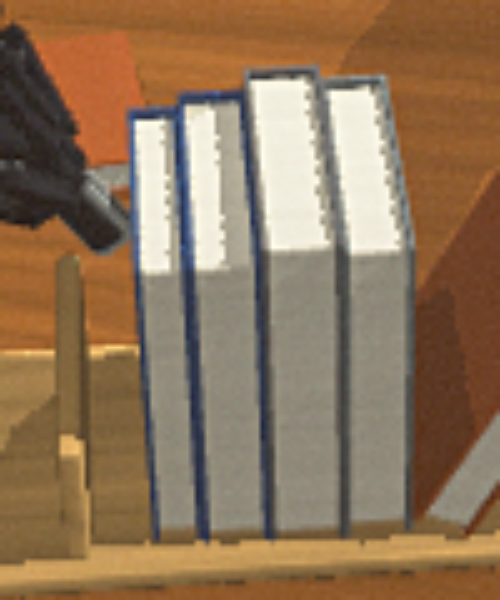

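Blue is flush with the middle book, with contact at about 4 N. Next I retreat, rise, and cross over while reversing the tilt.

```bash
python3 -m creep '.5 -1.9 0 0 0 0 0;.5 -1.9 0 0 0 0 0;.5 -1.9 1 0 0 0 0;0 0 3.5 0 0 0 0;0 0 3.5 0 0 0 0'|grep -E 'pos|force'; python3 -m creep '0 0 3.5 0 0 0 0;0 0 2.5 0 0 0 0;-.75 3 0 -.116 -.0295 0 0;-.75 3 0 -.116 -.0295 0 0;-.75 3 0 -.116 -.0295 0 0'|grep -E 'pos|force';python3 -m creep '-.75 3 0 -.116 -.0295 0 0;-.75 3 0 -.116 -.0295 0 0;-.75 3 0 -.116 -.0295 0 0;-.75 3 0 -.116 -.0295 0 0;-.75 3 0 -.116 -.0295 0 0'|grep -E 'pos|force'; python3 -m creep '-.75 3 0 -.116 -.0295 0 0;-.75 3 0 -.116 -.0295 0 0;-.75 3 0 0 0 0 0;-.75 3 0 0 0 0 0;0 0 0 0 0 0 0'|grep -E 'pos|force'; python3 -c "from h import *; st()"
```

```text
tcp_pos: [598.7, -127.8, 240.4]
contact_force: [1.0, -0.5, 0.4]
grasp_force: 0.0
tcp_pos: [577.2, -36.3, 301.8]
contact_force: [1.8, 2.2, -0.3]
grasp_force: 0.0
tcp_pos: [540.8, 106.7, 302.1]
contact_force: [1.3, -0.2, -1.0]
grasp_force: 0.0
tcp_pos: [508.2, 232.5, 299.0]
contact_force: [-0.7, 0.1, -0.1]
grasp_force: 0.0
t 5.8833 rack tcp [-1.000e-01  2.212e+02  2.990e+02] rack tool x [-0.01  0.85 -0.53] z [-0.   -0.53 -0.85] q [-0.55  0.51 -0.39  1.59  0.61  1.49 -0.86] F [-0.7  0.1 -0.1]
```

```bash
python3 -m creep '0 0 -3.65 -.04 -.01 0 0;0 0 -3.65 0 0 0 0;0 0 -3.65 0 0 0 0;0 0 -3.65 0 0 0 0;.4 -1.6 0 0 0 0 0'|grep -E 'pos|force'; python3 -m creep '.4 -1.6 0 0 0 0 0;0 0 0 0 0 0 0'|grep -E 'pos|force'; python3 -c "
from h import *; st(); c=viewer.capture('scene'); cv2.imwrite('pics/s4.png',cv2.resize(c['frame'][110:270,240:500][...,::-1],None,fx=3,fy=3))"
```

```text
tcp_pos: [512.1, 209.8, 147.8]
contact_force: [-1.5, -0.3, -0.4]
grasp_force: 0.0
tcp_pos: [520.6, 187.2, 155.9]
contact_force: [0.3, -1.5, 0.9]
grasp_force: 0.0
t 6.4667 rack tcp [  0.8 174.3 155.9] rack tool x [ 0.01  0.82 -0.57] z [-0.01 -0.57 -0.82] q [-0.54  0.66 -0.34  1.79  0.74  1.24 -1.04] F [ 0.3 -1.5  0.9]
```

View pics/s4.png

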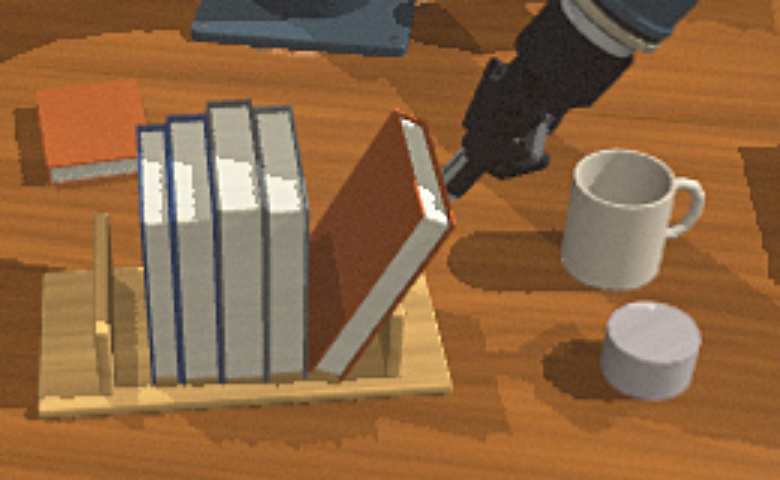

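The fingertip at (452,190) is at the brown book's upper outer cover, and the blue book still stands at (155,250). I'll push brown the same way.

```bash
python3 -m creep '.12 -.48 .13 0 0 0 0;.12 -.48 .13 0 0 0 0;.12 -.48 .13 0 0 0 0;.12 -.48 .13 0 0 0 0;.12 -.48 .13 0 0 0 0'|grep -E 'pos|force';python3 -m creep '.12 -.48 .1 0 0 0 0;.12 -.48 .1 0 0 0 0;.12 -.48 .1 0 0 0 0;.12 -.48 .1 0 0 0 0;.12 -.48 .1 0 0 0 0'|grep -E 'pos|force';python3 -m creep '.1 -.39 .04 0 0 0 0;.1 -.39 .04 0 0 0 0;.1 -.39 .04 0 0 0 0;.1 -.39 .04 0 0 0 0;0 0 0 0 0 0 0'|grep -E 'pos|force'; python3 -c "from h import *; st()"
```

```text
tcp_pos: [525.5, 168.1, 161.6]
contact_force: [-1.4, 1.2, -0.8]
grasp_force: 0.4
tcp_pos: [531.4, 143.7, 166.0]
contact_force: [0.2, 0.8, 1.2]
grasp_force: 0.2
tcp_pos: [535.5, 127.5, 167.7]
contact_force: [-0.2, -0.4, 0.7]
grasp_force: 0.0
t 7.7667 rack tcp [  0.5 112.7 167.7] rack tool x [ 0.    0.82 -0.57] z [-0.01 -0.57 -0.82] q [-0.45  0.61 -0.32  1.84  0.77  1.19 -0.98] F [-0.2 -0.4  0.7]
```

```bash
python3 -m creep '.07 -.3 .02 0 0 0 0;.07 -.3 .02 0 0 0 0;.07 -.3 0 0 0 0 0;.05 -.2 0 0 0 0 0;0 0 0 0 0 0 0'|grep -E 'pos|force'; python3 -m creep '.04 -.15 0 0 0 0 0;.04 -.15 0 0 0 0 0;0 0 0 0 0 0 0'|grep -E 'pos|force'; python3 -c "from h import *; st()"
```

```text
tcp_pos: [538.0, 117.0, 168.0]
contact_force: [0.2, 0.4, 0.1]
grasp_force: 0.0
tcp_pos: [538.7, 114.4, 168.0]
contact_force: [-0.2, 0.6, -0.6]
grasp_force: 0.0
t 8.4333 rack tcp [  0.5  99.2 168. ] rack tool x [ 0.    0.82 -0.57] z [-0.   -0.57 -0.82] q [-0.43  0.61 -0.32  1.86  0.78  1.17 -0.96] F [-0.2  0.6 -0.6]
```

```bash
python3 -m creep '.04 -.15 0 0 0 0 0;.03 -.1 0 0 0 0 0;0 0 0 0 0 0 0;0 0 0 0 0 0 0'|grep -E 'pos|force'; python3 -c "
from h import *; st(); c=viewer.capture('scene'); cv2.imwrite('pics/s5.png',cv2.resize(c['frame'][120:250,240:440][...,::-1],None,fx=4,fy=4))"
```

```text
tcp_pos: [539.1, 113.3, 167.9]
contact_force: [-1.9, 4.6, 0.9]
grasp_force: 2.6
t 8.7667 rack tcp [  0.6  98.1 167.9] rack tool x [ 0.    0.82 -0.57] z [-0.   -0.57 -0.82] q [-0.42  0.61 -0.32  1.86  0.78  1.17 -0.96] F [-1.9  4.6  0.9]
```

View pics/s5.png

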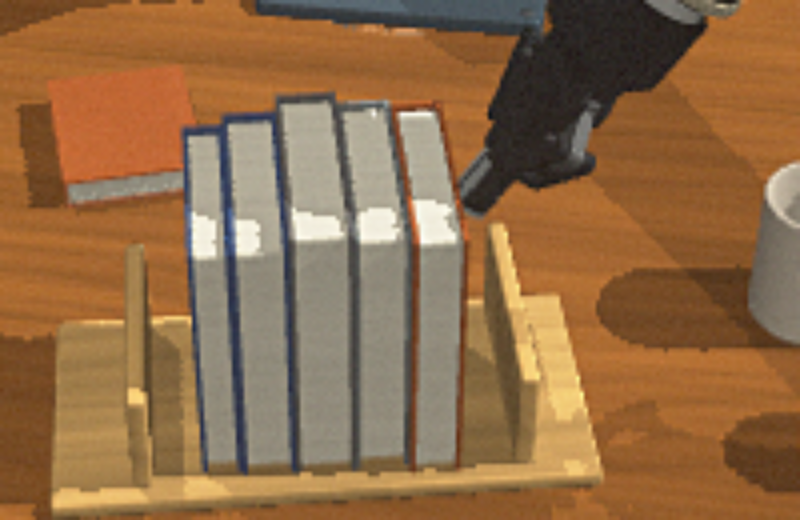

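Brown now stands flush at (435,300) with about 5 N contact, and blue stands at (210,300). I'll retreat outwards and up, then check.

```bash
python3 -m creep '-.4 1.6 0 0 0 0 0;-.5 1.9 0 0 0 0 0;-.5 1.9 0 0 0 0 0;0 0 3 0 0 0 0;0 0 3.5 0 0 0 0'|grep -E 'pos|force'; python3 -m creep '0 0 3 0 0 0 0;0 0 3 0 0 0 0;0 0 0 0 0 0 0;0 0 0 0 0 0 0;0 0 0 0 0 0 0'|grep -E 'pos|force';python3 -m creep '0 0 0 0 0 0 0;0 0 0 0 0 0 0;0 0 0 0 0 0 0;0 0 0 0 0 0 0;0 0 0 0 0 0 0'|grep vel; python3 -c "
from h import *; st(); c=viewer.capture('scene'); save(c,'s6.png'); W=pts(c)
t=viewer.capture('top');Z=pts(t);Z0=np.load('top0.npz')['W']
for n,(u0,u1,v0,v1) in {'mug':(165,225,235,285),'pot':(480,535,175,220),'tin':(170,215,180,220)}.items():
    print(n,np.nanmedian(abs(Z[v0:v1,u0:u1,2]-Z0[v0:v1,u0:u1,2])))
"
```

```text
tcp_pos: [523.9, 168.0, 231.6]
contact_force: [-0.4, 1.2, -0.8]
grasp_force: 0.0
tcp_pos: [525.0, 166.6, 292.6]
contact_force: [-0.5, 0.6, 0.2]
grasp_force: 0.0
t 10.0667 rack tcp [2.000e-01 1.526e+02 2.926e+02] rack tool x [ 0.    0.82 -0.57] z [-0.01 -0.57 -0.82] q [-0.48  0.49 -0.36  1.67  0.66  1.44 -0.83] F [-0.2  1.  -0.3]
mug 1.8065041728552842
pot 1.7186623369847212
tin 386.34796015619526
```

View pics/s6.png

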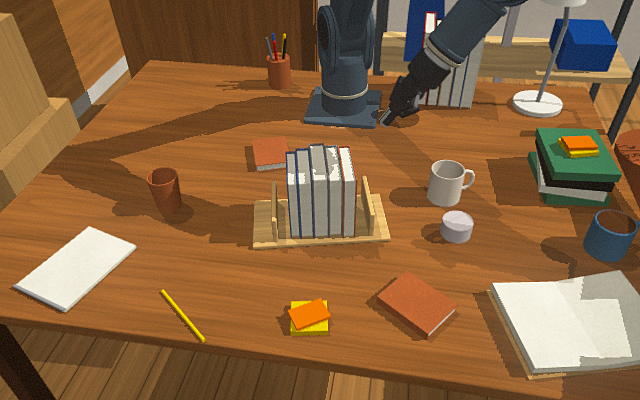

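The picture shows all five books upright at (320,190). The mug (446,183), pot (165,190) and tin (457,227) are at their original pixels. The tin's large depth change comes from the arm blocking the top view. The arm is clear of everything, so I'm handing in.

```bash
python3 -c "from plant import hand_in; print(hand_in())"
```

```text
the job is handed in; nothing more can be done
None
```

Both slumped books now stand upright against the middle books, the mug, pot and tin look unmoved, the arm is clear, and the job was handed in at about 10 s (no verdict returned).

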